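Pop and open the vial holder's lid

TASK

Press down the blue release tab at the front of the white vial holder so that its spring-loaded clear lid pops up, then push the lid all the way back until it stays fully open by itself, and take the hand away. Only touch, press and push: nothing is to be picked up, so do not lift the holder or shove it along the bench, leave the vials in their cells, and leave the other loose things on the bench where they stand.

Things in the scene. Friction and masses are not known exactly. Their poses are not given: they have to be found in the camera images.
- vial_holder: White vial holder, 110 (x) x 130 (y) mm, walls 84 mm high, about 2.4 kg, loose on rubber feet. Origin: centre of its underside, on the bench. Its -x side is the front (blue tab), +x the back (lid hinge), z up. Inside, six square cells (2 along x, 3 along y, pitch 32 mm) hold three capped vials, tops 76 mm above the bench, under the lid.
- holder_lid (a joint): Lid angle, rad: 0 shut and latched; 0.95 popped up (the spring lifts it softly in about 0.5 s and holds it there); 1.95 open on its stop, leaning back. Left between 0.95 and upright (1.57) it sinks back to 0.95; past 1.65 it falls slowly open. Clear flat panel with grey frame, 115 mm from hinge to front edge, 130 mm wide, 6 mm thick; about 1 N at the edge pushes it.
- lid_edge (a point): Middle of the lid's front edge (mid-thickness); moves with the lid. Shut: 60 mm in front of the holder's centre, 88 mm above the bench. Popped up: about 181 mm above the bench and 12 mm in front of the holder's centre, so that shut fingers, leaning forward a little, fit under it from the front; pushing down on it or on the lid's top only shuts the lid again.
- lid_hinge (a point): Middle of the hinge line, which runs along the holder's y: 55 mm behind the holder's centre, 87 mm above its underside. The lid swings up and back (towards holder +x) about it.
- release_tab (a joint): Angle of the blue release tab, rad: 0 at rest, grows as the tab is pressed down, stop at 0.28. It lets the lid go at about 0.13 (the pad about 5 mm down), which takes about 3 N on the pad, 5 N at the stop; it springs back when let go.
- tab_pad (a point): Point to press straight down: top of the blue tab (34 mm wide, 48 mm long forward, 5 mm thick, three small ribs), 12 mm in from its free front end, 104 mm in front of the holder's centre, 52 mm above the bench. 33 mm behind this point the tab's hook rises 45 mm to above the lid's front edge.
- vial_red: 27 mm wide, 62 mm high glass vial with red cap in a cell of the holder; origin at the centre of its foot
- vial_white: 27 x 62 mm vial with white cap in a cell of the holder; origin at the centre of its foot
- vial_black: 27 x 62 mm vial with black cap in a cell of the holder; origin at the centre of its foot
- beaker: glass beaker, 58 mm wide, 79 mm high, standing about 13 cm to the left of the holder's centre; origin at the centre of its foot
- tall_vial: 27 mm wide, 76 mm high vial with white cap standing about 12 cm to the right of the holder's centre; origin at the centre of its foot
- jar: glass jar with black screw cap, 61 mm wide, 100 mm high, behind the holder; origin at the centre of its foot
- timer: white lab timer, 58 x 64 x 20 mm, front left on the bench; origin under its centre
Things that resemble listed ones, but are neither listed nor needed, are in the scene too. Several things look just like the vial_holder: the one meant starts farthest to the robot's left.

How it is judged (in metres and radians):
On the way, in this order (a step that is already met when the one before it is completed fails the run):
1. the release tab is pressed down (value of joint release_tab above 0.1 rad).
2. the lid pops up (value of joint holder_lid above 0.4 rad).
3. the lid is pushed back past upright to fully open (value of joint holder_lid above 1.75 rad), for 0.2 s.
At the end, for the whole second after the job is handed in: Lid open by itself beyond 1.75 rad (stop at 1.95), tab sprung back (under 0.05 rad), holder level, at rest, within 30 mm of where it was, the three vials still down in their cells (feet under 22 mm above its underside), other loose things within 25 mm of where they stood (value of joint holder_lid above 1.75 rad and value of joint release_tab below 0.05 rad and angle between vial_holder's own z axis and vertical below 0.05 rad and distance of vial_holder from where it was at the start of the episode below 0.03 m and linear speed of vial_holder below 0.02 m/s and z of each of vial_red, vial_white, vial_black in the frame of vial_holder below 0.022 m and distance of each of beaker, tall_vial, jar, timer from where it was at the start of the episode below 0.025 m); the robot touches nothing.
It fails at once if the holder is lifted or tipped (height (world z) of vial_holder above 0.01 m or angle between vial_holder's own z axis and vertical above 0.12 rad).
It fails at once if the holder is shoved more than 30 mm (distance of vial_holder from where it was at the start of the episode above 0.03 m).
It fails at once if a vial is lifted in its cell by more than about 15 mm (z of any of vial_red, vial_white, vial_black in the frame of vial_holder above 0.03 m).
It fails at once if another loose thing on the bench is moved more than 25 mm (distance of any of beaker, tall_vial, jar, timer from where it was at the start of the episode above 0.025 m).
It fails at once if a bystander is knocked over (angle between any of beaker, tall_vial, jar's own z axis and vertical above 0.5 rad).
It also fails if it takes over 48 s, if anything falls off the work surface, if the arm or the gripper's body presses on something with over 40 N, if the wrist force passes 120 N, or if a joint passes its speed limit or range.

ROBOT

A 6-joint arm with a two-finger parallel gripper is mounted at the origin on a cart in front of the work surface, level with it; the furniture and walls round the work are solid. World frame = base frame: x ahead of the robot, y to its left, z up, the work surface at z = 0. Lengths are in m, angles in degrees, forces in N, time in s.
With the tool pointing down it reaches from about 0.4 to 0.825 m from the base axis. Payload 7 kg.
Tool frame: the origin (TCP) lies between the finger pads; the fingertips stand 25 mm ahead of it and the grasp point (between the pads) lies 6 mm ahead of it; z points along the fingers, y is the line along which they close (so a half turn about z gives the same grasp; the last joint's range is limited). The gripper opens to 88 mm and grips with 3 to 60 N. Pads are 19 mm wide; open, the fingers measure 130 mm over their backs; the gripper's body (78 mm by 193 mm) begins 47 mm behind the grasp point.
Start: joints at [85.663, 20.546, 0.682, 0, -70.136, -16.507], TCP at [0.24, 0.631, 0.252] pointing down, gripper open.
Joint ranges: [-176.03, 176.03], [-82.01, 121.73], [-58.28, 71.71], [-173.87, 95.51], [-174.79, -0.11], [-173.66, 173.66]. Speed limits (degrees/s): [136.94, 136.94, 172.46, 180, 180, 180].

INTERFACE

Orientations are given as [roll, pitch, yaw] about the fixed x, y, z axes, in that order (R = Rz(yaw) Ry(pitch) Rx(roll)).
In Python, from plant import r gives the robot as it stands.
- The arm moves only by the shell command python3 -m crank 'ROWS' [FORCE]. ROWS is JSON, a list of rows, each a list of 3 entries, a list of its own where there are three numbers: the turn, a rotation vector about the tool's x, y, z in degrees, then the shift along the tool's x, y, z in cm, then the closure, from -1 (fully open) to 1 (shut). In form: [[[wx, wy, wz], [dx, dy, dz], fingers], ...]. A call has 1 to 8 rows; each row shifts and turns the commanded pose from where the row before left it, along the tool's axes as they then stand; what a row does not reach is not made up. A row lasts 1/10 s, in which the tool goes at most 50 mm and 8.59 degrees, less where a joint would pass 70% of its speed; a pose out of reach is approached as far as the arm can. A call with a gripper value outside its range is refused whole. The fingers move at their own pace and stop on an object; FORCE is the grip in N (left out, the last holds). Time passes only in rows, so rows that do not move let the fingers close. It gives the time, the measured TCP pose, the force, the opening and the grip force at its end, in the units of the state.
- r.get_state(): the state, without advancing time (a new reading comes with each control period).
- r.capture(name): name is "scene" or "side" or "wrist"; returns a dict with "color" (420x560x3 uint8, red, green, blue), "range_z" (420x560 float32, m along the optical axis (not along the pixel's ray), 0 where there is no reading), "intrinsics" (3x3 intrinsics, pixels), "world_from_camera" (4x4, takes a point from camera to world coordinates); the wrist camera has in their place "hand_eye" (4x4, takes a point from camera to tool coordinates, whose origin is the TCP and whose axes are the flange's). Camera axes: x right, y down, z forward; pixel columns grow to the right and rows downward; lengths in m; the calibration is good to about 2 mm. A picture is of the moment at which its call begins: read the wrist's pose just before it.
- r.close_job(): hands the job in; it is judged then, once.
The state is a dict: "time_s": time; "joints": joint angles; "qd": joint speeds; "joint_torque": joint torques, N m; "tcp_pos": TCP position; "eef_rot": TCP orientation; "contact_force": force on the tool from outside, world axes, zero at the start; "moment": the same for the moment, N m; "gripper_width": finger opening in m; "gripper_force": force on a finger pad.
Only numpy, scipy, OpenCV 4.12 (cv2) and the standard library are available. Lean on these libraries where they do the work, as an engineer would, in place of code of your own. Each camera call takes 0.05 s, during which the arm holds its last target. There are 200 camera calls.

## Working session

There is one attempt and no reset: what is moved stays moved. The work goes in short steps, Python scripts to look and compute and a shell command to move; the robot and the scene stay as the last step left them, time stands still between calls to the robot, and variables do not carry over. Pictures are saved under pics/ and viewed, at most 10 in all, crops included, and the job is handed in when it is done.

```bash
mkdir -p pics
cat > h.py <<'E'
from plant import r
import cv2, numpy as np
def snap(n,f):
    c=r.capture(n); cv2.imwrite(f'pics/{f}.png',cv2.cvtColor(c['color'],cv2.COLOR_RGB2BGR)); np.savez(f'pics/{f}.npz',**c); return c
def px(f,u,v,w=2):
    c=np.load(f'pics/{f}.npz'); K=c['intrinsics']; d=c['range_z'][v-w:v+w+1,u-w:u+w+1]; d=np.median(d[d>0])
    return (c['world_from_camera']@np.array([(u-K[0,2])/K[0,0]*d,(v-K[1,2])/K[1,1]*d,d,1]))[:3].round(4)
E
python3 -c "
from h import *
snap('scene','s0');snap('side','d0');print(r.get_state())"
```

```text
{'time_s': 0.1, 'joints': array([ 8.56631521e+01,  2.05875478e+01,  6.41200842e-01, -1.73589496e-02,
       -7.01377384e+01, -1.65062836e+01]), 'qd': array([-0.01878869, -0.14182968,  0.07263648,  0.16543404,  0.08637951,
       -0.0007494 ]), 'joint_torque': array([-1.23844944e-03, -5.84160376e+01,  2.93753135e+01,  7.01555684e+00,
        1.01704712e-02, -4.09636459e-05]), 'tcp_pos': array([0.24006133, 0.63044912, 0.25073165]), 'eef_rot': array([ 1.79914743e+02, -8.24545139e-03, -2.08490352e+01]), 'contact_force': array([-0.68442475,  0.17057692, -0.39825693]), 'moment': array([-0.01381404, -0.00969043, -0.01213423]), 'gripper_force': 0.0, 'gripper_width': 0.08780975744343644}
```

View pics/s0.png

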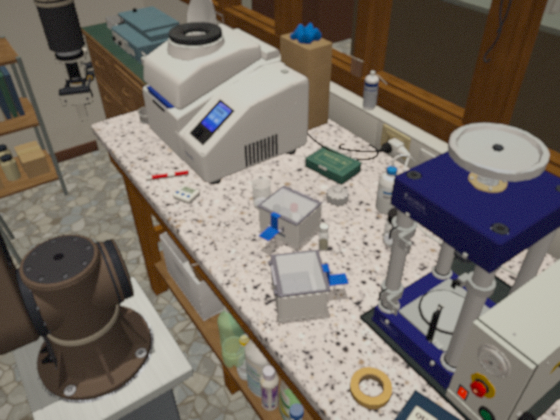

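View pics/d0.png

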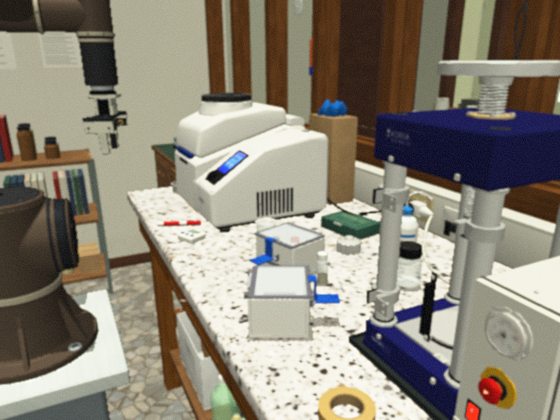

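Two candidates for the holder: A at scene (288,217), with its tab at (270,234), and B at (302,285), with its tab at (333,279). I'll measure both and take a close crop.

```bash
python3 -c "
from h import *
for n,u,v in [('Alid',290,207),('Atab',268,235),('Blid',300,270),('Btab',337,280),('beaker',262,186),('tall',323,235),('timer',187,195),('robot',60,255)]: print(n,px('s0',u,v))
i=cv2.imread('pics/s0.png')[165:325,220:380]; cv2.imwrite('pics/c0.png',cv2.resize(i,(600,600),interpolation=cv2.INTER_CUBIC))"
```

```text
Alid [0.5599 0.0592 0.09  ]
Atab [0.4732 0.0353 0.0548]
Blid [ 0.4444 -0.1377  0.0907]
Btab [ 0.5167 -0.1843  0.0535]
beaker [0.5816 0.227  0.0486]
tall [ 0.5868 -0.0467  0.055 ]
timer [0.3984 0.3511 0.0208]
robot [0.004  0.     0.2795]
```

View pics/c0.png

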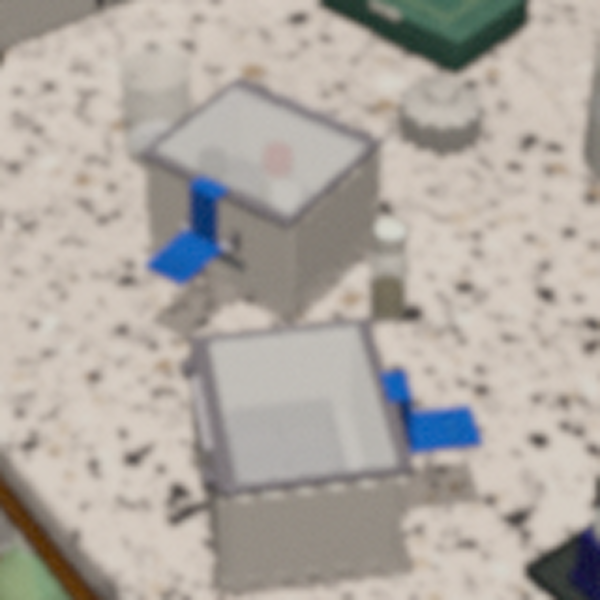

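Holder A (left; contains vials, y≈+0.06) is the one meant. B is at y≈-0.14. Next I'll fit the pose from the lid corners at the known height.

```bash
cat >> h.py <<'E'
def plane(f,u,v,z):
    c=np.load(f'pics/{f}.npz'); K=c['intrinsics']; T=c['world_from_camera']; d=T[:3,:3]@np.array([(u-K[0,2])/K[0,0],(v-K[1,2])/K[1,1],1]); return T[:3,3]+d*(z-T[2,3])/d[2]
E
python3 -c "
from h import *
P=[plane('s0',220+a/3.75,165+b/3.75,.091)[:2] for a,b in [(148,153),(240,82),(377,147),(292,222)]]
P=np.array(P);print(P.round(4),P.mean(0))
x=(P[1]+P[2]-P[0]-P[3])/2;y=(P[0]+P[1]-P[2]-P[3])/2
print(np.linalg.norm(x),np.linalg.norm(y),np.degrees(np.arctan2(x[1],x[0])),np.degrees(np.arctan2(-y[0],y[1])))
# tab pixels mask
c=np.load('pics/s0.npz');im=c['color'].astype(int);m=(im[...,2]>120)&(im[...,2]-im[...,0]>80)&(im[...,2]-im[...,1]>50);m[:170]=0;m[250:]=0;m[:,:250]=0;m[:,300:]=0
v,u=np.nonzero(m);Q=np.array([px('s0',a,b,0) for a,b in zip(u,v)]);Q=Q[(Q[:,2]<.065)&(Q[:,2]>.045)];print(len(Q),Q.mean(0),Q.min(0),Q.max(0))
print(np.load('pics/s0.npz')['world_from_camera'][:3,3])
"
```

```text
[[ 0.4972  0.1091]
 [ 0.5977  0.1393]
 [ 0.631   0.0208]
 [ 0.5347 -0.0088]] [0.56516652 0.06511639]
0.10286499656719239 0.12337892275869926 16.89200796722835 16.687982841573856
146 [0.48151781 0.0424274  0.05357534] [0.4561 0.0227 0.0483] [0.5046 0.0635 0.0633]
[-0.03385705 -0.75244822  0.89947976]
```

Holder centre is about (0.567,0.066) with yaw 16.8°, so the pad is about (0.468,0.036). I'll shift above it first, then turn, tilt and close the fingers.

```bash
python3 -m crank '[[[0,0,0],[1.3,1.5,0],1],[[0,0,0],[2.6,3,0],1],[[0,0,0],[2.6,3,0],1],[[0,0,0],[2.6,3,0],1],[[0,0,0],[2.6,3,0],1],[[0,0,0],[2.6,3,0],1],[[0,0,0],[2.6,3,0],1],[[0,0,0],[2.6,3,0],1]]' 20
python3 -m crank '[[[0,0,0],[2.6,3,0],1],[[0,0,0],[2.6,3,0],1],[[0,0,0],[2.6,3,0],1],[[0,0,0],[2.6,3,0],1],[[0,0,0],[2.6,3,0],1],[[0,0,0],[2.6,3,0],1],[[0,0,0],[2.6,3,0],1],[[0,0,0],[2.6,3,0],1]]'
python3 -m crank '[[[0,0,-7.5],[0,0,0],1],[[0,0,-7.5],[0,0,0],1],[[0,0,-7.5],[0,0,0],1],[[0,0,-7.5],[0,0,0],1],[[0,0,-7.5],[0,0,0],1],[[0,5,0],[0,0,0],1],[[0,5,0],[0,0,0],1],[[0,5,0],[0,0,0],1]]'
python3 -m crank '[[[0,5,0],[0,0,0],1],[[0,0,0],[0,0,0],1],[[0,0,0],[0,0,0],1]]'
cat > look.py <<'E'
import sys
from h import *
from scipy.spatial.transform import Rotation as Ro
f=sys.argv[1]; s=r.get_state(); c=r.capture('wrist')
T=np.eye(4); T[:3,:3]=Ro.from_euler('xyz',s['eef_rot'],degrees=True).as_matrix(); T[:3,3]=s['tcp_pos']
c=dict(c); c['world_from_camera']=T@c['hand_eye']; np.savez(f'pics/{f}.npz',**c)
cv2.imwrite(f'pics/{f}.png',cv2.cvtColor(c['color'],cv2.COLOR_RGB2BGR))
print(s['joints'].round(1),s['tcp_pos'].round(4),s['eef_rot'].round(2),s['contact_force'].round(2))
E
python3 look.py w1
```

```text
time_s: 0.9
tcp_pos: [0.3425, 0.3494, 0.2513]
eef_rot: [180.0, 0.0, -20.8]
contact_force: [1.5, -0.3, 0.8]
gripper_width: 0.0292
gripper_force: 0.0
time_s: 1.7
tcp_pos: [0.4514, 0.0512, 0.2516]
eef_rot: [-180.0, -0.0, -20.8]
contact_force: [0.7, 1.3, 1.2]
gripper_width: 0.0004
gripper_force: 0.0
time_s: 2.5
tcp_pos: [0.4515, 0.053, 0.2515]
eef_rot: [-180.0, -15.2, 16.6]
contact_force: [0.4, -0.7, -0.1]
gripper_width: 0.0006
gripper_force: 0.0
time_s: 2.8
tcp_pos: [0.4509, 0.0527, 0.2518]
eef_rot: [180.0, -20.0, 16.7]
contact_force: [0.2, 0.3, -0.9]
gripper_width: 0.0005
gripper_force: 0.0
[ 37.3 -13.6 -43.3  10.3 -42.   62.9] [0.4509 0.0527 0.2518] [180.   -19.98  16.7 ] [ 0.23  0.34 -0.89]
```

View pics/w1.png

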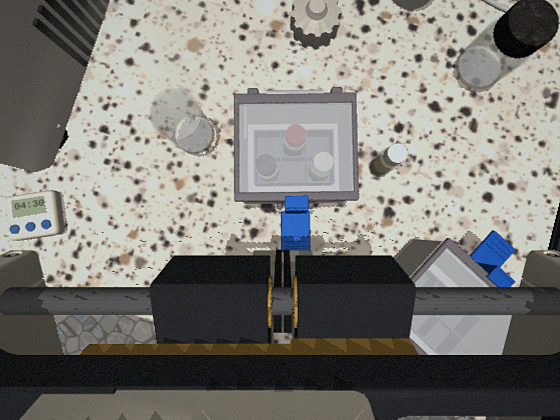

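The wrist view shows the holder straight ahead. The lid corners are (235,201), (357,199), (356,93) and (236,93), and the tab's front end is at (281..310,249), with the three vials under the lid.

```bash
python3 -c "
from h import *
P=np.array([plane('w1',u,v,.091)[:2] for u,v in [(235,201),(236,93),(356,93),(357,199)]])
x=(P[1]+P[2]-P[0]-P[3])/2;y=(P[0]+P[1]-P[2]-P[3])/2
print(P.round(4),P.mean(0),np.linalg.norm(x),np.linalg.norm(y),np.degrees(np.arctan2(x[1],x[0])),np.degrees(np.arctan2(-y[0],y[1])))
a=np.radians(16.8);u=np.array([np.cos(a),np.sin(a)])
C=P.mean(0)+.0025*u;print('C',C,'pad',C-.104*u)
e=(plane('w1',281,249,.052)+plane('w1',310,249,.052))[:2]/2;print('tab end',e,'pad from end',e+.012*u)
print(px('w1',295,240),px('w1',296,215), px('w1',296,120))
"
```

```text
[[ 0.4921  0.116 ]
 [ 0.6016  0.1489]
 [ 0.638   0.0277]
 [ 0.5304 -0.0042]] [0.56551655 0.07209086] 0.1133094738854174 0.126387646068319 16.585830816816994 17.198705341300847
C [0.56790985 0.07281344] pad [0.46834862 0.04275413]
tab end [0.46091496 0.03970435] pad from end [0.47240279 0.04317273]
[0.4707 0.0433 0.0529] [0.4987 0.0504 0.0527] [0.5922 0.08   0.0905]
```

```bash
python3 -m crank '[[[0,0,0],[-0.57,0.18,1.95],1],[[0,0,0],[-0.57,0.18,1.95],1],[[0,0,0],[-0.57,0.18,1.95],1],[[0,0,0],[-0.57,0.19,1.95],1],[[0,0,0],[-0.57,0.18,1.95],1],[[0,0,0],[-0.57,0.18,1.95],1],[[0,0,0],[-0.57,0.18,1.95],1],[[0,0,0],[-0.57,0.19,1.95],1]]'
python3 -m crank '[[[0,0,0],[0,0,0],1],[[0,0,0],[0,0,0],1]]'
python3 look.py w2; python3 -c "
from h import *
snap('side','d1')
i=cv2.imread('pics/d1.png')[200:320,210:370]; j=cv2.imread('pics/w2.png');cv2.imwrite('pics/c1.png',np.hstack([cv2.resize(i,(400,300)),cv2.resize(j,(400,300))]))"
```

```text
time_s: 3.65
tcp_pos: [0.472, 0.0395, 0.0945]
eef_rot: [-179.4, -19.3, 16.7]
contact_force: [0.3, -0.2, 0.3]
gripper_width: 0.0002
gripper_force: 0.0
time_s: 3.85
tcp_pos: [0.4713, 0.0391, 0.0952]
eef_rot: [-179.4, -19.3, 16.6]
contact_force: [0.6, 1.1, -0.4]
gripper_width: 0.0003
gripper_force: 0.0
[ 30.2   2.6 -58.1  20.5 -11.1  57. ] [0.4713 0.0391 0.0952] [-179.39  -19.27   16.61] [ 0.59  1.09 -0.41]
```

View pics/c1.png

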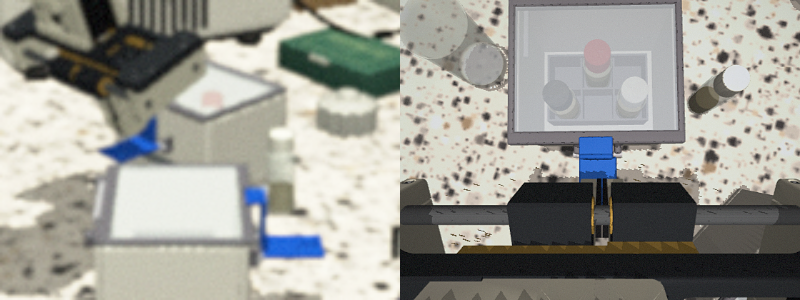

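Joint 3 is at its limit with this lean, so I'll reduce the lean to about 5° and correct sideways.

```bash
python3 -m crank '[[[0,-5,0],[0,-0.1,0],1],[[0,-5,0],[0,-0.1,0],1],[[-0.5,-4,0],[0,-0.1,0],1],[[0,0,0],[0.1,-0.1,0],1],[[0,0,0],[0,0,0],1]]'
python3 -c "
from h import *
s=r.get_state();print(s['joints'].round(1),s['tcp_pos'].round(4),s['eef_rot'],s['contact_force'])"
```

```text
time_s: 4.45
tcp_pos: [0.4707, 0.0436, 0.0959]
eef_rot: [-179.9, -5.5, 16.8]
contact_force: [-1.1, 0.1, -0.2]
gripper_width: 0.0005
gripper_force: 0.0
[ 30.2   8.4 -40.8   2.  -35.4  75.1] [0.4707 0.0436 0.0959] [-179.86551106   -5.54818236   16.79481687] [-1.14583377  0.10189379 -0.19372961]
```

```bash
python3 -m crank '[[[0,0,0],[-0.04,0,0.4],1],[[0,0,0],[-0.04,0,0.4],1],[[0,0,0],[-0.04,0,0.4],1],[[0,0,0],[-0.03,0,0.3],1],[[0,0,0],[-0.03,0,0.3],1],[[0,0,0],[-0.03,0,0.3],1],[[0,0,0],[0,0,0],1]]'
```

```text
time_s: 5.15
tcp_pos: [0.4701, 0.043, 0.074]
eef_rot: [-179.9, -5.4, 16.8]
contact_force: [-1.9, -1.3, 1.4]
gripper_width: 0.0003
gripper_force: 1.0
```

```bash
python3 -m crank '[[[0,0,0],[-0.02,0,0.2],1],[[0,0,0],[-0.02,0,0.2],1],[[0,0,0],[-0.02,0,0.2],1],[[0,0,0],[0,0,0],1]]'; python3 -m crank '[[[0,0,0],[0,0,0],1],[[0,0,0],[0,0,0],1],[[0,0,0],[0,0,0],1]]'
python3 -c "
from h import *
snap('side','d2');snap('scene','s2')
i=cv2.imread('pics/d2.png')[170:290,210:370]; j=cv2.imread('pics/s2.png')[150:270,210:370];cv2.imwrite('pics/c2.png',np.hstack([cv2.resize(i,(400,300)),cv2.resize(j,(400,300))]))"
```

```text
time_s: 5.55
tcp_pos: [0.4708, 0.0432, 0.0688]
eef_rot: [-179.9, -5.5, 16.8]
contact_force: [-4.7, -1.2, 10.9]
gripper_width: 0.0003
gripper_force: 5.7
time_s: 5.85
tcp_pos: [0.4707, 0.0432, 0.0689]
eef_rot: [-179.9, -5.5, 16.8]
contact_force: [-3.1, -1.2, 9.8]
gripper_width: 0.0003
gripper_force: 5.1
```

View pics/c2.png

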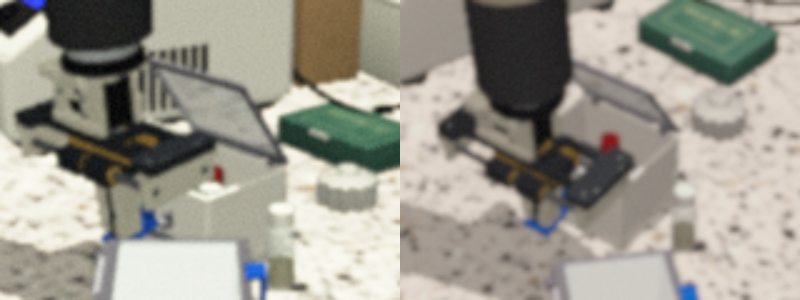

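The lid has popped up; its front edge is at about (165,65)-(240,95) in the left half of the crop. I'll raise the hand straight up, then lean it and move in under the edge.

```bash
python3 -m crank '[[[0,0,0],[0.1,0,-1],1],[[0,0,0],[0.19,0,-2],1],[[0,0,0],[0.19,0,-2],1],[[0,0,0],[0.19,0,-2],1],[[0,0,0],[0.19,0,-2],1],[[0,0,0],[0.19,0,-2],1],[[0,0,0],[0,0,0],1]]'
python3 -m crank '[[[0,4,0],[0.7,0,0],1],[[0,4,0],[0.7,0,0],1],[[0,4,0],[0.7,0,0],1],[[0,4,0],[0.7,0,0.2],1],[[0,4,0],[0.7,0,0.4],1],[[0,4,0],[0.5,0,0.4],1],[[0,0,0],[0,0,0],1]]'
cat > st.py <<'E'
from h import *
s=r.get_state();p=s['tcp_pos'];a=np.radians(16.8);d=p[:2]-[.568,.0728];u=np.array([np.cos(a),np.sin(a)])
print('f',(d@u).round(4),'left',(d@[-u[1],u[0]]).round(4),'z',p[2].round(4),s['eef_rot'].round(1),s['joints'].round(0),s['contact_force'].round(1))
E
python3 st.py
```

```text
time_s: 6.65
tcp_pos: [0.4722, 0.0438, 0.1822]
eef_rot: [-179.8, -5.8, 16.8]
contact_force: [0.0, 0.3, 0.0]
gripper_width: 0.0004
gripper_force: 0.0
time_s: 7.35
tcp_pos: [0.5146, 0.0556, 0.185]
eef_rot: [-179.8, -29.5, 16.9]
contact_force: [0.3, -1.3, 0.3]
gripper_width: 0.0005
gripper_force: 0.0
f -0.056 left -0.001 z 0.185 [-179.8  -29.5   16.9] [ 28.  -5. -58.  33. -10.  48.] [ 0.3 -1.3  0.3]
```

```bash
python3 -m crank '[[[0,0,0],[0.45,0,0.7],1],[[0,0,0],[0.45,0,0.7],1],[[0,0,0],[0.87,0,0.5],1],[[0,0,0],[0.87,0,0.5],1],[[0,0,0],[0.87,0,0.4],1],[[0,0,0],[0,0,0],1]]'; python3 st.py
python3 -c "
from h import *
snap('side','d3');snap('scene','s3')
i=cv2.imread('pics/d3.png')[170:290,210:370]; j=cv2.imread('pics/s3.png')[150:270,210:370];cv2.imwrite('pics/c3.png',np.hstack([cv2.resize(i,(400,300)),cv2.resize(j,(400,300))]))"
```

```text
time_s: 7.95
tcp_pos: [0.5561, 0.067, 0.1752]
eef_rot: [-179.8, -29.0, 16.7]
contact_force: [-0.7, -0.0, -1.1]
gripper_width: 0.0006
gripper_force: 0.1
f -0.013 left -0.0021 z 0.1752 [-179.8  -29.    16.7] [ 26.   0. -54.  34.  -8.  48.] [-0.7 -0.  -1.1]
```

View pics/c3.png

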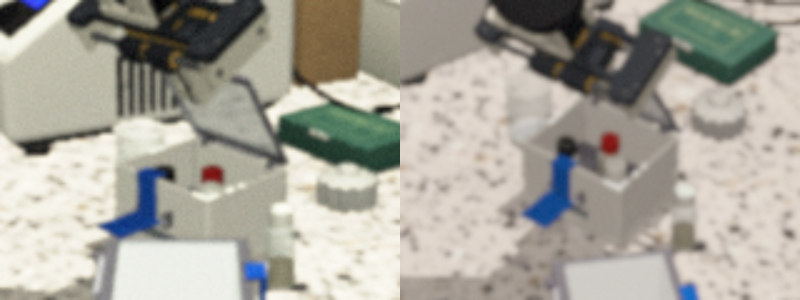

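The fingers are under the lid's edge and the lid is starting to lift, with the tab sprung back. I'll push on.

```bash
python3 -m crank '[[[0,0,0],[0.97,0,0.33],1],[[0,0,0],[0.97,0,0.33],1],[[0,0,0],[0.97,0,0.33],1],[[0,0,0],[0.97,0,0.33],1],[[0,0,0],[0.97,0,0.33],1],[[0,0,0],[0.97,0,0.33],1],[[0,0,0],[0.9,0,0.5],1],[[0,0,0],[0.9,0,0.5],1]]'; python3 st.py
python3 -m crank '[[[0,0,0],[0.5,0,0.25],1],[[0,0,0],[0,0,0],1],[[0,0,0],[0,0,0],1],[[0,0,0],[0,0,0],1],[[0,0,0],[0,0,0],1],[[0,0,0],[0,0,0],1]]'
python3 st.py
python3 -c "
from h import *
snap('side','d4');snap('scene','s4')
i=cv2.imread('pics/d4.png')[170:290,210:370]; j=cv2.imread('pics/s4.png')[150:270,210:370];cv2.imwrite('pics/c4.png',np.hstack([cv2.resize(i,(400,300)),cv2.resize(j,(400,300))]))"
```

```text
time_s: 8.85
tcp_pos: [0.6326, 0.0898, 0.1859]
eef_rot: [-179.8, -29.0, 16.7]
contact_force: [-0.2, -0.2, -0.3]
gripper_width: 0.0004
gripper_force: 0.2
f 0.0668 left -0.0024 z 0.1859 [-179.8  -29.    16.7] [ 27.   7. -41.  21. -14.  61.] [-0.2 -0.2 -0.3]
time_s: 9.45
tcp_pos: [0.6364, 0.0907, 0.1852]
eef_rot: [-179.8, -28.9, 16.7]
contact_force: [-6.3, 0.3, 1.0]
gripper_width: 0.0005
gripper_force: 2.9
f 0.0707 left -0.0027 z 0.1852 [-179.8  -28.9   16.7] [ 27.   8. -40.  20. -14.  61.] [-6.3  0.3  1. ]
```

View pics/c4.png

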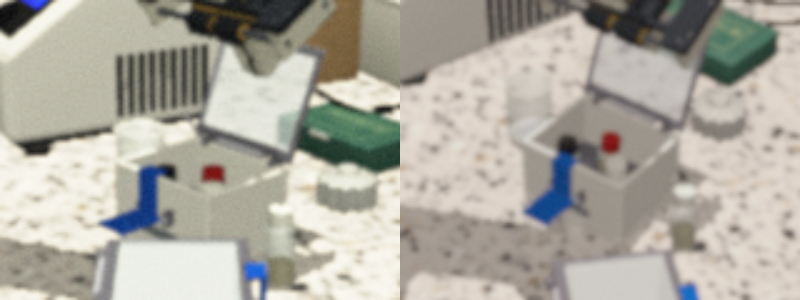

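The lid is back on its stop (about 6 N against the fingers). I'll withdraw horizontally, then up.

```bash
python3 -m crank '[[[0,0,0],[-0.4,0,-0.25],1],[[0,0,0],[-0.87,0,-0.5],1],[[0,0,0],[-1.7,0,-1],1],[[0,0,0],[-1.7,0,-1],1],[[0,0,0],[-1.7,0,-1.5],1],[[0,0,0],[-0.5,0,-2.5],1],[[0,0,0],[0,0,-2.5],1],[[0,0,0],[0,0,-2.5],1]]'
python3 -m crank '[[[0,0,0],[0,0,-2],1],[[0,0,0],[0,0,-2],1],[[0,0,0],[0,0,0],1],[[0,0,0],[0,0,0],1],[[0,0,0],[0,0,0],1]]'; python3 st.py
python3 -c "
from h import *
snap('side','d5');snap('scene','s5')
i=cv2.imread('pics/d5.png')[150:300,190:390]; j=cv2.imread('pics/s5.png')[130:280,190:390];cv2.imwrite('pics/c5.png',np.hstack([cv2.resize(i,(400,300)),cv2.resize(j,(400,300))]))"
```

```text
time_s: 10.35
tcp_pos: [0.5248, 0.057, 0.2568]
eef_rot: [-179.8, -29.1, 16.7]
contact_force: [1.1, 0.4, 0.9]
gripper_width: 0.0007
gripper_force: 0.0
time_s: 10.85
tcp_pos: [0.5069, 0.0513, 0.2898]
eef_rot: [-179.8, -29.0, 16.7]
contact_force: [0.3, 0.2, -0.9]
gripper_width: 0.0006
gripper_force: 0.0
f -0.0647 left -0.0029 z 0.2898 [-179.8  -29.    16.7] [ 33. -13. -42.  14. -34.  64.] [ 0.3  0.2 -0.9]
```

View pics/c5.png

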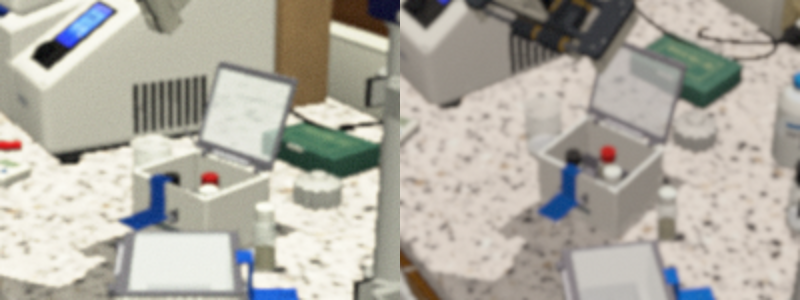

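The lid stays open leaning back, the hand is clear, the tab is up and the vials are in place.

```bash
python3 -c "
from h import *
print(r.close_job())"
```

```text
the job is handed in; nothing more can be done
None
```

I pressed the blue tab, the lid popped up, and I pushed it back to its stop, where it stays open by itself. The hand is clear, the last pictures show the vials in their cells and nothing visibly moved, and the job is handed in (no verdict came back).

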